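# Make up two guest kits on the hall shelf

### The arm

A 6-joint arm with a two-finger parallel gripper is mounted at the origin on the work surface. World frame = base frame: x ahead of the robot, y to its left, z up, the work surface at z = 0. Lengths are in m, angles in degrees, forces in N, time in s.
With the tool pointing down it reaches from about 0.425 to 0.95 m from the base axis. Payload 3.5 kg.
Tool frame: the origin (TCP) lies midway between the tips of the shut fingers; the grasp point (between the pads) lies 19 mm behind it (env.grasp_offset is the distance from the TCP to the grasp point, in m); z points along the fingers, y is the direction in which the jaws open and shut (so a half turn about z gives the same grasp; the last joint's range is limited). The gripper opens to 85 mm and grips with 20 to 120 N. Pads are 22 mm wide; open, the fingers measure 114 mm over their backs; the gripper's body (76 mm by 85 mm) begins 54 mm behind the grasp point. The pads swing forward as they close: fully open they stand 13 mm farther back than shut.
Start: joints at [63.426, 16.404, 90.338, -0, 73.258, -8.594], TCP at [0.208, 0.642, 0.231] pointing down, gripper open.
Joint ranges: [-158.93, 158.93], [-51.34, 127.21], [12.03, 142.37], [-87.48, 267.48], [13.55, 161.25], [-162.69, 162.69]. Speed limits (degrees/s): [159.86, 159.86, 180, 180, 180, 180].

### API

Orientations are given as a 3x3 rotation matrix whose columns are the frame's x, y, z axes.
In Python, from rig import env, fingers, viewer, close_job, telemetry gives the robot as it stands. The module is installed in compiled form; this text tells all that it offers. Calls block until the motion is done:
- env.move_ptp(position, orientation): joint-space move of the TCP to a pose.
- env.movel(position, ori=None, speed=0.15, max_force=None): straight line of the TCP; ori=None keeps the orientation; speed is the mean speed in m/s. With max_force (N) it stops when the force on the tool has changed by that much, and returns True; else False.
- env.move_j(angles): joint-space move.
- fingers.move_gripper(opening, squeeze=None): opening from 0.0 (shut) to 1.0 (fully open); squeeze is the grip in N (None keeps the last); returns when the fingers have stopped.
- env.pause(seconds).
- env.solve_ik(position, orientation): joint angles nearest the present ones, or None.
- viewer.snapshot(name): name is "scene" or "top" or "wrist"; returns a dict with "frame" (384x512x3 uint8, red, green, blue), "range_z" (384x512 float32, m along the optical axis (not along the pixel's ray), 0 where there is no reading), "mtx" (3x3 intrinsics, pixels), "view" (4x4, takes a point from world to camera coordinates). Camera axes: x right, y up, looking along -z (the intrinsics and any distortion apply to the point x, -y, -z); pixel columns grow to the right and rows downward; lengths in m; the calibration is good to about 2 mm. The wrist camera is an equidistant fisheye: a pixel r from the principal point sees the ray r / f radians off the axis. A picture is of the moment at which its call begins.
A pose or a line that the arm cannot do raises env.MotionError and nothing moves.
- close_job(): hands the job in, once; it reports no verdict.
Readings, each from a call of its own:
- telemetry.read_time_s(): time.
- telemetry.read_joint_positions(): joint angles.
- telemetry.read_dq(): joint speeds.
- telemetry.read_effort(): joint torques, N m.
- telemetry.read_ee_pos(): TCP position.
- telemetry.read_ee_rot(): TCP orientation.
- telemetry.read_ft_force(): force on the tool from outside, world axes, zero at the start.
- telemetry.read_ft_torque(): the same for the moment, N m.
- telemetry.read_width(): opening from 0.0 (shut) to 1.0 (fully open).
Only numpy, scipy, OpenCV 4.12 (cv2) and the standard library are available. Lean on these libraries where they do the work, as an engineer would, in place of code of your own. Each camera call takes 0.05 s, during which the arm holds its last target.

### The job

Make up the two guest kits from the stock on the shelf. Blue tray: stand the black umbrella tip cap upright on the round mark and lay the green door stop flat on the rectangle, centred and lengthwise; yellow tray: lay the aluminium pen along the long strip and the orange door stop flat on the rectangle, likewise centred and lengthwise. Leave the spare red cap, the wooden box and the vase where they stand, and let go of everything at the end.

Things in the scene. Friction and masses are not known exactly. Their poses are not given: they have to be found in the camera images.
- black_cap_center (a point): umbrella tip cap of black plastic, standing upright: 70 mm tall, a round foot 36 mm in diameter and 7 mm high, above it a straight body 25 mm in diameter up to 54 mm, then tapering to 16 mm at the top. 30 g. The point is on its axis, half-way up, 35 mm above its underside; z along the axis, up. It belongs in the blue tray.
- red_cap_center (a point): umbrella tip cap of red plastic, standing upright: 70 mm tall, a round foot 36 mm in diameter and 7 mm high, above it a straight body 25 mm in diameter up to 54 mm, then tapering to 16 mm at the top. 30 g. The point is on its axis, half-way up, 35 mm above its underside; z along the axis, up. The spare: not to be moved.
- green_stop_center (a point): Green silicone door stop, a wedge lying flat: 60 mm long (its x), 34 mm wide with upright flat sides (its y), rising from 7 mm high at the -x end to 27 mm at the +x end (17 mm in the middle). 60 g. The point is in the middle of its length and width, 9 mm above its underside. It starts at any yaw. It belongs in the blue tray.
- orange_stop_center (a point): Orange silicone door stop, a wedge lying flat: 60 mm long (its x), 34 mm wide with upright flat sides (its y), rising from 7 mm high at the -x end to 27 mm at the +x end (17 mm in the middle). 60 g. The point is in the middle of its length and width, 9 mm above its underside. It starts at any yaw. It belongs in the yellow tray.
- pen_center (a point): aluminium pen with dark ends lying flat on the shelf, along its x: 130 mm long, six-sided barrel 12 mm across the flats (so it does not roll), 30 g. The point is in its middle, 6 mm above its underside. It belongs in the yellow tray.
- blue_tray: blue kit tray, fixed, 180 (its x) by 170 mm (its y), floor 6 mm above the shelf; rails 8 mm thick, 16 mm high along the two x ends, y sides open. Origin: centre of underside. White flat marks: a disc 52 mm in diameter for the cap at x 0, y +42 mm; rectangle 72 (along x) by 46 mm for a door stop, centre at x 0, y -42 mm. Yaw within 0.25 rad; trays may swap sides.
- yellow_tray: yellow kit tray, fixed, 180 (its x) by 170 mm (its y), floor 6 mm above the shelf; rails 8 mm thick, 16 mm high along the two x ends, y sides open. Origin: centre of underside. White flat marks: a long strip 148 mm (along x) by 22 mm for the pen at x 0, y +42 mm; rectangle 72 (along x) by 46 mm for a door stop, centre at x 0, y -42 mm. Yaw within 0.25 rad; trays may swap sides.
- wooden_box_center (a point): closed round wooden box with a darker screw lid, 84 mm in diameter, 64 mm high, loose, 250 g; the point is on its axis 32 mm above its underside. Not to be moved.
- vase_center (a point): small blue ceramic vase, 72 mm in diameter, 75 mm high, loose, 220 g; the point is on its axis 37 mm above its underside. Not to be moved.
Mind the look-alikes: they are no part of the job. What is meant by the part that bears pen_center is not pink, and is the larger of those in its own colour.

How it is judged:
By the outcome, as a careful person would: the job done as asked, in the order asked, and still so for the second after the job is handed in, with the robot touching nothing.
It also fails if it takes over 104 s, if anything falls off the work surface, if the arm or the gripper's body presses on something with over 40 N, if the wrist force passes 120 N, or if a joint passes its speed limit or range.

## Working session

There is one attempt and no reset: what is moved stays moved. The work goes in short steps, each a Python script; the robot and the scene stay as the last script left them, time stands still between calls to the robot, and variables do not carry over. Pictures are saved under pics/ and viewed, and the job is handed in when it is done.

```bash
mkdir -p pics; ls; python3 - <<'E'
from rig import env, fingers, viewer, telemetry
import cv2, numpy as np
for n in ("scene","top","wrist"):
    s=viewer.snapshot(n); np.savez(f"s0_{n}.npz",**s)
    cv2.imwrite(f"pics/{n}0.png",s["frame"][:,:,::-1])
    print(n,s["mtx"].round(1).tolist(),s["view"].round(3).tolist(),s["range_z"].min(),s["range_z"].max(),[k for k in s])
print(telemetry.read_time_s(),env.grasp_offset,telemetry.read_ee_rot())
E
```

```text
pics
scene [[379.1, 0.0, 255.2], [0.0, 379.1, 185.8], [0.0, 0.0, 1.0]] [[0.749, 0.662, -0.023, -0.342], [-0.354, 0.429, 0.831, 0.132], [0.56, -0.614, 0.556, -1.378], [0.0, 0.0, 0.0, 1.0]] 0.0 3.9997208 ['frame', 'range_z', 'mtx', 'view']
top [[425.2, 0.0, 255.8], [0.0, 425.2, 192.7], [0.0, 0.0, 1.0]] [[0.006, -1.0, -0.011, -0.008], [0.997, 0.005, 0.079, -0.484], [-0.079, -0.011, 0.997, -1.197], [0.0, 0.0, 0.0, 1.0]] 0.0 2.090957 ['frame', 'range_z', 'mtx', 'view']
wrist [[297.3, 0.0, 248.1], [0.0, 297.3, 187.2], [0.0, 0.0, 1.0]] [[0.308, 0.951, -0.002, -0.676], [-0.903, 0.292, -0.314, 0.041], [-0.299, 0.099, 0.949, -0.381], [0.0, 0.0, 0.0, 1.0]] 0.0 1.6676968 ['frame', 'range_z', 'mtx', 'view']
0.15 0.0187 [[-9.51153025e-01  3.08718627e-01 -8.56107738e-04]
 [ 3.08719657e-01  9.51151677e-01 -1.63105668e-03]
 [ 3.10750733e-04 -1.81568178e-03 -9.99998303e-01]]
```

View pics/top0.png

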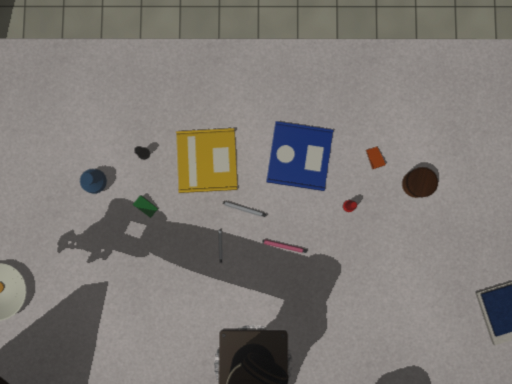

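View pics/scene0.png

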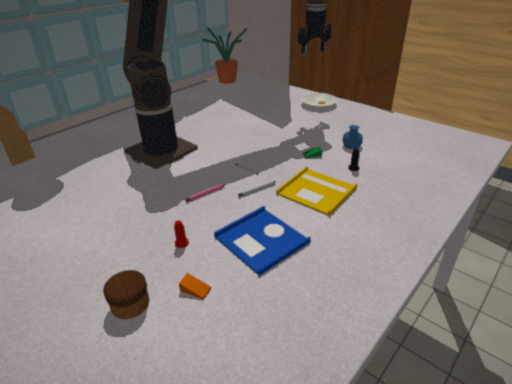

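View pics/wrist0.png

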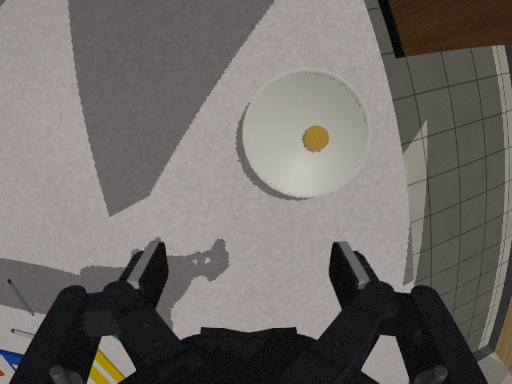

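```bash
cat > h.py <<'E'
import numpy as np, cv2
def cam(s): 
    V=s["view"]; R=V[:3,:3]; t=V[:3,3]; return R,t,-R.T@t
def ray(s,uv):
    uv=np.atleast_2d(np.asarray(uv,float)); K=s["mtx"]; R,t,C=cam(s)
    d=np.c_[(uv[:,0]-K[0,2])/K[0,0],-(uv[:,1]-K[1,2])/K[1,1],-np.ones(len(uv))]
    return C,d@R
def onplane(s,uv,z):
    C,d=ray(s,uv); return C+d*((z-C[2])/d[:,2])[:,None]
def proj(s,P):
    P=np.atleast_2d(np.asarray(P,float)); K=s["mtx"]; R,t,C=cam(s); q=P@R.T+t
    return np.c_[K[0,2]+K[0,0]*q[:,0]/-q[:,2],K[1,2]-K[1,1]*q[:,1]/-q[:,2]]
def cloud(s,mask):
    v,u=np.nonzero(mask&(s["range_z"]>0)); z=s["range_z"][v,u]; C,d=ray(s,np.c_[u,v]); return C+d*z[:,None]
E
python3 - <<'E'
from h import *
t=dict(np.load("s0_top.npz")); s=dict(np.load("s0_scene.npz"))
a=t["frame"][110:270,80:460,::-1]; cv2.imwrite("pics/topz.png",cv2.resize(a[:,:200],None,fx=4,fy=4,interpolation=2)[:600])
cv2.imwrite("pics/topz2.png",cv2.resize(a[:,180:],None,fx=4,fy=4,interpolation=2)[:600])
a=s["frame"][110:310,90:390,::-1]; cv2.imwrite("pics/scz.png",cv2.resize(a,None,fx=2.6,fy=2.6,interpolation=2))
print(cam(t)[2],cam(s)[2])
P=cloud(t,np.ones((384,512),bool)); 
g=t["frame"]; 
m=(np.abs(g.astype(int)-g.mean(2,keepdims=True)).max(2)<12)
P=cloud(t,m); k=(abs(P[:,1])<.5)&(P[:,0]>.3)&(P[:,0]<.8); print("table z",np.percentile(P[k,2],[10,50,90]))
E
```

```text
[ 0.38755986 -0.01873838  1.23091089] [ 1.07469279 -0.6765875   0.64906726]
table z [-0.00341043 -0.00023425  0.00333438]
```

View pics/topz.png

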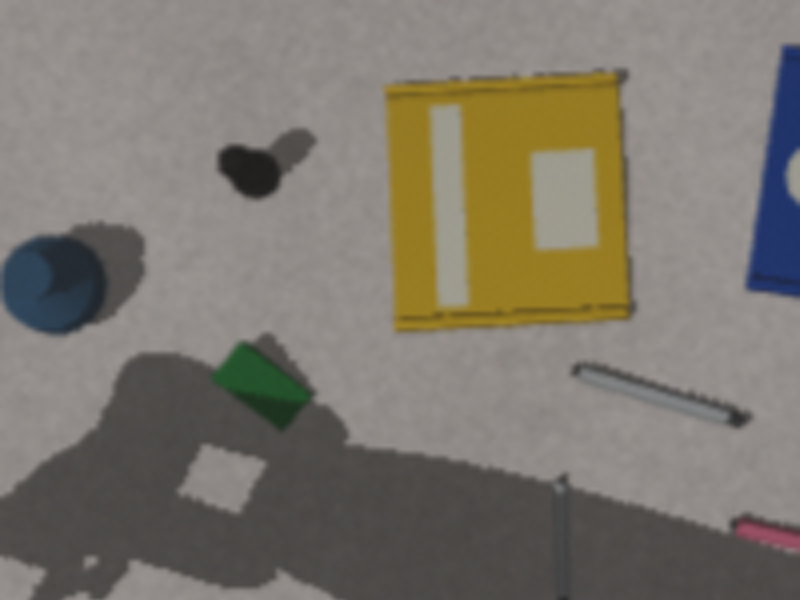

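View pics/topz2.png

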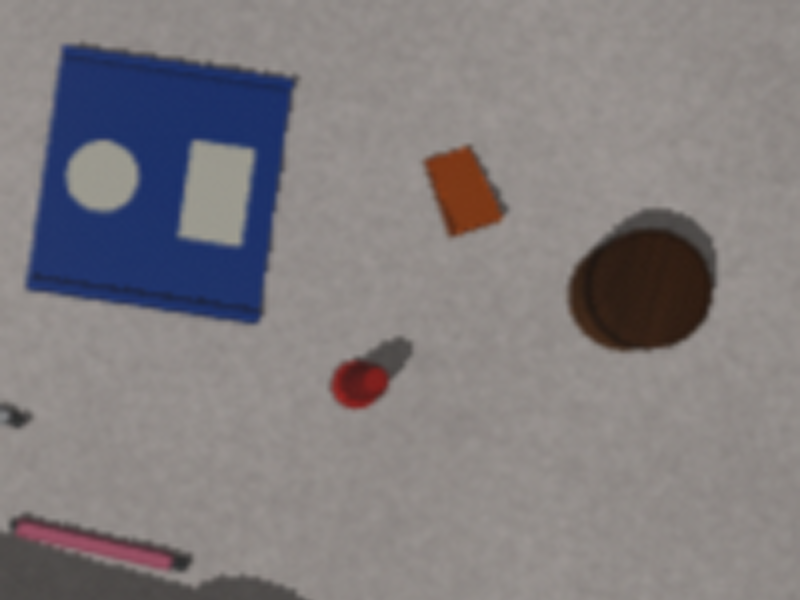

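View pics/scz.png

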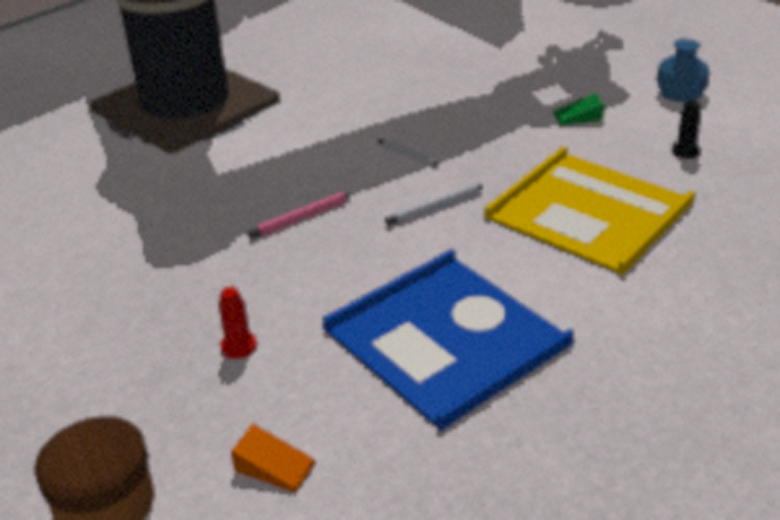

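```bash
python3 - <<'E'
from h import *
t=dict(np.load("s0_top.npz")); s=dict(np.load("s0_scene.npz"))
def z(f,u,v,w=16): return cv2.resize(np.ascontiguousarray(f[v-w:v+w,u-w:u+w,::-1]),(260,260),interpolation=0)
T=t["frame"];S=s["frame"]
row1=np.hstack([z(T,145,206),z(T,376,158),z(T,143,153)]); row2=np.hstack([z(S,313,153),z(S,195,286,20),z(S,354,160)])
cv2.imwrite("pics/zz.png",np.vstack([row1,row2]))
def masks(f):
    h=cv2.cvtColor(f,cv2.COLOR_RGB2HSV); H,Sa,V=[h[...,i].astype(int) for i in range(3)]
    return dict(green=(H>50)&(H<75)&(Sa>120),orange=(H>5)&(H<14)&(Sa>190)&(V>90),black=(V<48),white=None,red=(H<4)&(Sa>170),brown=None)
for n,q in (("top",t),("scene",s)):
    M=masks(q["frame"])
    for c in ("green","orange","black","red"):
        m=M[c].astype(np.uint8); N,L,st,ce=cv2.connectedComponentsWithStats(m)
        for i in range(1,N):
            if st[i,4]>25:
                P=cloud(q,L==i); print(n,c,st[i].tolist(),ce[i].round(1), P.mean(0).round(3) if len(P) else None, np.percentile(P[:,2],[5,95]).round(3))
E
```

```text
top green [134, 197, 23, 14, 162] [144.1 204.2] [0.449 0.315 0.017] [0.008 0.026]
top orange [368, 148, 16, 20, 204] [375.3 157.4] [ 0.588 -0.348  0.017] [0.008 0.024]
top black [136, 147, 14, 12, 120] [142.4 152.3] [0.596 0.319 0.036] [0.005 0.072]
top black [405, 168, 33, 28, 422] [419.5 179.3] [ 0.52  -0.456  0.062] [0.05  0.067]
top black [224, 329, 66, 55, 2694] [261.5 359. ] [ 0.063 -0.024  0.145] [0.008 0.295]
top black [0, 377, 9, 7, 39] [  2.8 380.9] [0.13  0.407 0.509] [0.45  0.544]
top red [344, 202, 12, 10, 80] [349.4 206.2] [ 0.445 -0.266  0.045] [0.007 0.072]
scene green [303, 146, 19, 12, 139] [313.1 152.4] [0.45  0.308 0.012] [0.002 0.023]
scene black [123, 0, 48, 111, 4109] [146.4  54.3] [-0.054  0.044  0.324] [0.206 0.454]
scene black [308, 0, 19, 4, 69] [316.6   1.4] [0.223 0.619 0.432] [0.426 0.438]
scene black [297, 9, 34, 44, 875] [314.4  28.8] [0.201 0.649 0.329] [0.258 0.395]
scene black [218, 40, 22, 22, 100] [226.3  51.7] [-0.345  0.69   0.151] [0.106 0.208]
scene black [125, 109, 67, 59, 1993] [155.7 139.9] [ 0.037 -0.038  0.065] [0.006 0.151]
scene black [349, 148, 10, 23, 146] [354.3 160.1] [0.603 0.315 0.034] [0.004 0.068]
scene black [107, 284, 39, 23, 238] [128.5 299.3] [ 0.547 -0.479  0.052] [0.044 0.059]
scene red [175, 221, 13, 27, 189] [179.9 235. ] [ 0.457 -0.279  0.034] [0.005 0.069]
```

View pics/zz.png

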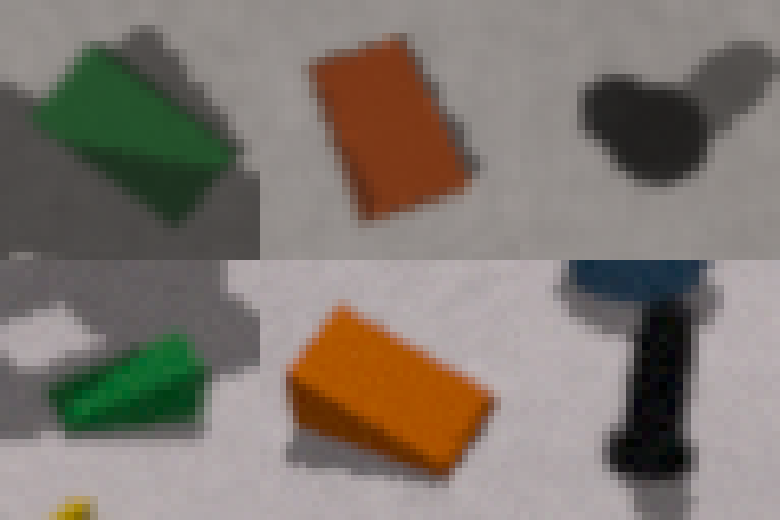

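```bash
cat >> h.py <<'E'
def hsv(f):
    h=cv2.cvtColor(f,cv2.COLOR_RGB2HSV); return [h[...,i].astype(int) for i in range(3)]
def big(m,roi=None):
    m=m.astype(np.uint8)
    if roi is not None:
        k=np.zeros_like(m); k[roi[1]:roi[3],roi[0]:roi[2]]=1; m=m*k
    N,L,st,ce=cv2.connectedComponentsWithStats(m); i=1+np.argmax(st[1:,4]); return (L==i)
E
python3 - <<'E'
from h import *
t=dict(np.load("s0_top.npz")); s=dict(np.load("s0_scene.npz"))
for n,q,rg,ro in (("top",t,(125,190,165,225),(362,140,392,176)),("scene",s,(298,140,330,164),(172,268,218,304))):
    H,S,V=hsv(q["frame"])
    for c,m in (("green",big((H>45)&(H<80)&(S>90),rg)),("orange",big((H>3)&(H<16)&(S>150)&(V>60),ro))):
        P=cloud(q,m); A=np.c_[P[:,:2]-P[:,:2].mean(0),np.ones(len(P))]
        k=P[:,2]>-1
        co=np.linalg.lstsq(A,P[:,2],rcond=None)[0]
        print(n,c,m.sum(),"slope",np.hypot(*co[:2]).round(2),"uphill yaw",np.degrees(np.arctan2(co[1],co[0])).round(1),P.mean(0).round(4))
        cn,_=cv2.findContours(m.astype(np.uint8),0,1); 
        r=cv2.minAreaRect(np.float32(onplane(q,cn[0][:,0],0.015)[:,:2])); print("  rect",np.round(r[0],4),np.round(r[1],4),round(r[2],1), cv2.approxPolyDP(cn[0],2,True)[:,0].tolist())
# marks
H,S,V=hsv(t["frame"])
w=(S<45)&(V>140)
for nm,roi in (("ydisc/strip",(186,130,200,195)),("yrect",(208,140,234,180)),("bdisc",(273,140,299,170)),("brect",(302,140,328,180))):
    m=big(w,roi); v,u=np.nonzero(m); P=onplane(t,np.c_[u,v],.006)[:,:2]
    c=P.mean(0); cn,_=cv2.findContours(m.astype(np.uint8),0,1); Pc=onplane(t,cn[0][:,0],.006)[:,:2]
    r=cv2.minAreaRect(np.float32(Pc)); e,vv=np.linalg.eigh(np.cov(P.T)); ax=vv[:,1]*np.sign(vv[0,1])
    print(nm,m.sum(),c.round(4),np.round(r[1],4),"eigs size",np.sqrt(12*e).round(4),"yaw",np.degrees(np.arctan2(ax[1],ax[0])).round(1))
# silver pen
print(proj(t,[.45,.02,.01]))
for nm,m in (("gray",None),):
    m=big((V>130)&(S<40)|(V<75),(216,196,272,221)); v,u=np.nonzero(m); print(m.sum(),u.min(),u.max(),v.min(),v.max())
    P=onplane(t,np.c_[u,v],.009)[:,:2];e,vv=np.linalg.eigh(np.cov(P.T)); ax=vv[:,1]
    print(P.mean(0),np.sqrt(12*e),np.degrees(np.arctan2(ax[1],ax[0])), np.ptp((P@ax)))
cv2.imwrite("pics/pen.png",cv2.resize(t["frame"][195:222,215:275,::-1],None,fx=10,fy=10,interpolation=0))
cv2.imwrite("pics/pen2.png",cv2.resize(s["frame"][155:205,225:285,::-1],None,fx=10,fy=10,interpolation=0))
E
```

```text
top green 236 slope 0.35 uphill yaw 48.3 [0.4449 0.313  0.016 ]
  rect [0.444  0.3134] [0.0616 0.0332] 52.9 [[140, 196], [133, 204], [151, 215], [156, 208]]
top orange 235 slope 0.32 uphill yaw -162.7 [ 0.5876 -0.3477  0.0164]
  rect [ 0.5889 -0.3486] [0.0559 0.0365] 19.6 [[376, 147], [367, 150], [373, 167], [384, 164]]
scene green 150 slope 0.35 uphill yaw 97.1 [0.4501 0.3088 0.0124]
  rect [0.4476 0.3079] [0.0683 0.0728] 49.2 [[321, 149], [317, 146], [303, 153], [305, 157], [319, 156]]
scene orange 469 slope 0.37 uphill yaw 159.9 [ 0.5921 -0.3543  0.0139]
  rect [ 0.5922 -0.3526] [0.0712 0.0474] 17.8 [[186, 274], [180, 282], [181, 291], [203, 298], [209, 286]]
ydisc/strip 294 [0.5765 0.1817] [0.1413 0.0175] eigs size [0.0175 0.143 ] yaw 2.9
yrect 328 [0.5808 0.0978] [0.0676 0.0408] eigs size [0.0417 0.0674] yaw 1.5
bdisc 204 [ 0.5993 -0.0896] [0.0441 0.0436] eigs size [0.0404 0.0414] yaw 20.0
brect 330 [ 0.5869 -0.1725] [0.041  0.0676] eigs size [0.0414 0.0679] yaw -7.5
[[247.1047634  204.60785314]]
1136 216 271 196 220
[0.44015816 0.03060484] [0.07702988 0.16871532] 92.96231791116597 0.16106173970860999
```

View pics/pen.png

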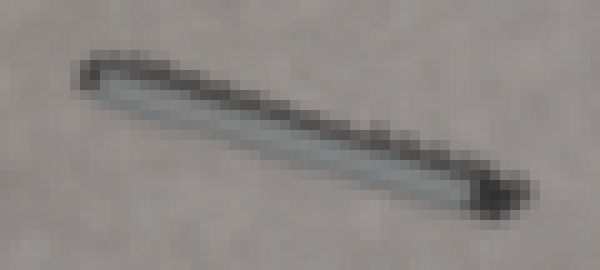

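```bash
python3 - <<'E'
from h import *
t=dict(np.load("s0_top.npz")); s=dict(np.load("s0_scene.npz"))
def p(n,v): print(n,np.round(v,4).tolist())
p("cap top",onplane(t,[144.2,153.6],.006)); p("cap scene",onplane(s,[354.0,167.3],.004)) 
p("cap tip top",onplane(t,[138.6,149.6],.066)); p("cap tip scene",onplane(s,[355.6,148.5],.069))
for n,q,hi,lo in (("g top",t,[[140,196],[133,204]],[[151,215],[156,208]]),("o top",t,[[373,167],[384,164]],[[367,150],[376,147]]),("o scene",s,[[180,282],[186,273.5]],[[203,298],[209,287]])):
    a=onplane(q,hi,.027)[:,:2]; b=onplane(q,lo,.007)[:,:2]; d=a.mean(0)-b.mean(0)
    p(n,np.r_[(a.mean(0)+b.mean(0))/2,np.hypot(*d),np.degrees(np.arctan2(d[1],d[0])),np.hypot(*(a[0]-a[1])),np.hypot(*(b[0]-b[1]))])
# scene green zoom: crop origin(297,137) scale 8.125
a=onplane(s,[[297+178/8.125,137+75/8.125],[297+207/8.125,137+115/8.125]],.027)[:,:2]; b=onplane(s,[[297+48/8.125,137+130/8.125],[297+70/8.125,137+168/8.125]],.007)[:,:2]
d=a.mean(0)-b.mean(0); p("g scene",np.r_[(a.mean(0)+b.mean(0))/2,np.hypot(*d),np.degrees(np.arctan2(d[1],d[0])),np.hypot(*(a[0]-a[1])),np.hypot(*(b[0]-b[1]))])
# marks in scene
H,S,V=hsv(s["frame"]); w=(S<45)&(V>165)
for nm,roi in (("strip",(296,168,352,196)),("yrect",(290,184,328,206)),("bdisc",(260,220,288,240)),("brect",(230,230,268,260))):
    m=big(w,roi); v,u=np.nonzero(m); P=onplane(s,np.c_[u,v],.006)[:,:2]; e,vv=np.linalg.eigh(np.cov(P.T)); ax=vv[:,1]*np.sign(vv[0,1])
    print(nm,m.sum(),P.mean(0).round(4),np.sqrt(12*e).round(4),np.degrees(np.arctan2(ax[1],ax[0])).round(1))
e=onplane(t,[[223.2,203.2],[266,215.2]],.008)[:,:2]; d=e[1]-e[0]; p("pen top",np.r_[e.mean(0),np.hypot(*d),np.degrees(np.arctan2(d[1],d[0]))])
p("vase",onplane(t,[94,181],.03)); p("box",onplane(t,[420,182],.04)); p("red",onplane(t,[349,206],.02))
E
```

```text
cap top [[0.5976, 0.3218, 0.006]]
cap scene [[0.602, 0.3215, 0.004]]
cap tip top [[0.5985, 0.3211, 0.066]]
cap tip scene [[0.5959, 0.3268, 0.069]]
g top [0.4446, 0.3122, 0.0545, 54.3473, 0.03, 0.0246]
o top [0.5889, -0.3468, 0.0544, -165.2302, 0.0326, 0.0277]
o scene [0.5925, -0.3522, 0.0566, -164.1936, 0.0259, 0.0313]
g scene [0.4517, 0.3021, 0.0568, 50.0754, 0.0365, 0.0336]
strip 341 [0.5764 0.2512] [0.0612 0.1185] 10.6
yrect 187 [0.5825 0.0963] [0.0404 0.0681] 2.3
bdisc 200 [ 0.6    -0.0904] [0.0443 0.0447] 41.4
brect 363 [ 0.5887 -0.1739] [0.0457 0.0711] -7.9
pen top [0.4369, 0.0273, 0.128, -105.3254]
vase [[0.514, 0.4566, 0.03]]
box [[0.5146, -0.4654, 0.04]]
red [[0.4471, -0.2702, 0.02]]
```

View pics/pen2.png

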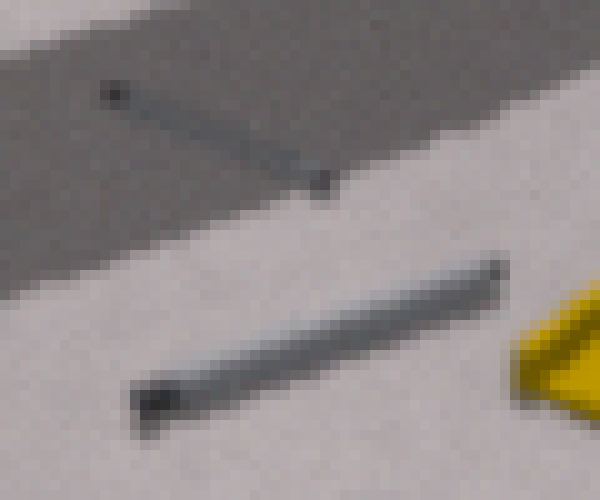

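```bash
cat >> h.py <<'E'
def rot(deg):
    c,s=np.cos(np.radians(deg)),np.sin(np.radians(deg)); return np.array([[-s,c,0],[c,s,0],[0,0,-1.]])
def wray(s,uv):
    uv=np.atleast_2d(np.asarray(uv,float)); K=s["mtx"]; R,t,C=cam(s)
    x=(uv[:,0]-K[0,2])/K[0,0]; y=(uv[:,1]-K[1,2])/K[1,1]; r=np.hypot(x,y)+1e-12
    k=np.sin(r)/r; d=np.c_[x*k,-y*k,-np.cos(r)]; return C,d@R
def wplane(s,uv,z):
    C,d=wray(s,uv); return C+d*((z-C[2])/d[:,2])[:,None]
def wproj(s,P):
    P=np.atleast_2d(np.asarray(P,float)); K=s["mtx"]; R,t,C=cam(s); q=P@R.T+t; q=q*[1,-1,-1]
    n=np.hypot(q[:,0],q[:,1])+1e-12; th=np.arctan2(n,q[:,2]); return np.c_[K[0,2]+K[0,0]*th*q[:,0]/n,K[1,2]+K[1,1]*th*q[:,1]/n]
def snap(viewer,name,f):
    s=viewer.snapshot(name); np.savez(f+".npz",**s); cv2.imwrite(f"pics/{f}.png",s["frame"][:,:,::-1]); return s
E
python3 - <<'E'
from h import *
from rig import env, fingers, viewer, telemetry
import json
# IK feasibility of all
for n,p,y in (("cap",[.599,.322,.02],60),("capp",[.6,-.09,.03],60),("g",[.446,.311,.004],143),("g2",[.446,.311,.004],-37),("gp",[.588,-.173,.01],82),("gp2",[.588,-.173,.01],-98),("pen",[.437,.027,.004],-15),("pen2",[.437,.027,.004],165),("penp",[.577,.182,.01],93),("penp2",[.577,.182,.01],-87),("o",[.59,-.349,.004],107),("o2",[.59,-.349,.004],-73),("op",[.5815,.097,.01],93),("op2",[.5815,.097,.01],-87)):
    j=env.solve_ik(p,rot(y)); print(n,None if j is None else np.round(j,0).tolist())
env.move_ptp([.57,.322,.20],rot(60)); print(telemetry.read_time_s())
s=snap(viewer,"wrist","w1"); print(wproj(s,[[.599,.322,.006],[.599,.322,.07],[.446,.311,.01]]).round(0))
E
```

```text
cap [20.0, 30.0, 96.0, -0.0, 54.0, -40.0]
capp [-18.0, 22.0, 107.0, -0.0, 51.0, -78.0]
g [24.0, 18.0, 116.0, -0.0, 46.0, -119.0]
g2 [24.0, 18.0, 116.0, -0.0, 46.0, 61.0]
gp [-26.0, 24.0, 106.0, -0.0, 50.0, -108.0]
gp2 [-26.0, 24.0, 106.0, -0.0, 50.0, 72.0]
pen [-10.0, 6.0, 130.0, -0.0, 44.0, 5.0]
pen2 None
penp [8.0, 23.0, 107.0, -0.0, 49.0, -85.0]
penp2 [8.0, 23.0, 107.0, -0.0, 49.0, 95.0]
o [-39.0, 32.0, 95.0, -0.0, 53.0, -146.0]
o2 [-39.0, 32.0, 95.0, -0.0, 53.0, 34.0]
op [-0.0, 22.0, 110.0, -0.0, 49.0, -93.0]
op2 [-0.0, 22.0, 110.0, -0.0, 49.0, 87.0]
1.9167
[[258. 184.]
 [260. 204.]
 [181.  77.]]
```

View pics/w1.png

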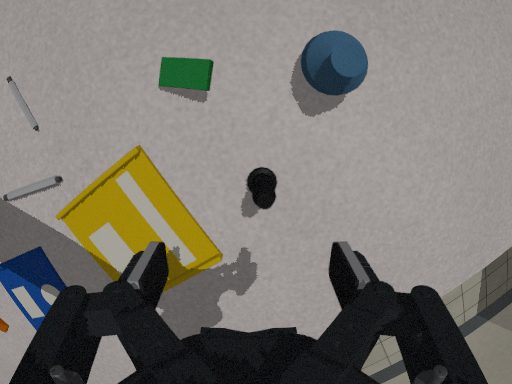

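```bash
python3 - <<'E'
from h import *
s=dict(np.load("w1.npz")); f=s["frame"]; H,S,V=hsv(f)
m=big(V<50,(235,155,290,220)); v,u=np.nonzero(m); print(m.sum(),u.min(),u.max(),v.min(),v.max())
cn,_=cv2.findContours(m.astype(np.uint8),0,1)
P=cloud  
top=[(v<=186)]; 
uu=u[v<=183]; print("foot width px",uu.min(),uu.max())
print("foot",wplane(s,[(uu.min()+uu.max())/2,v.min()+ (uu.max()-uu.min())/2],.005).round(4))
k=v>=200; print("tip",u[k].min(),u[k].max(),v.max()); print(wplane(s,[(u[k].min()+u[k].max())/2,v.max()-6],.062).round(4))
g=big((H>45)&(H<80)&(S>90),(150,45,225,100)); cn,_=cv2.findContours(g.astype(np.uint8),0,1); c=cv2.approxPolyDP(cn[0],3,True)[:,0]; print(c.tolist())
cv2.imwrite("pics/w1z.png",np.hstack([cv2.resize(f[45:105,150:225,::-1],(400,320),interpolation=0),cv2.resize(f[155:220,230:300,::-1],(345,320),interpolation=0)]))
E
```

```text
892 248 275 168 208
foot width px 248 275
foot [[0.5985 0.3276 0.005 ]]
tip 254 273 208
[[0.6018 0.3252 0.062 ]]
[[162, 57], [159, 85], [209, 88], [212, 61]]
```

View pics/w1z.png

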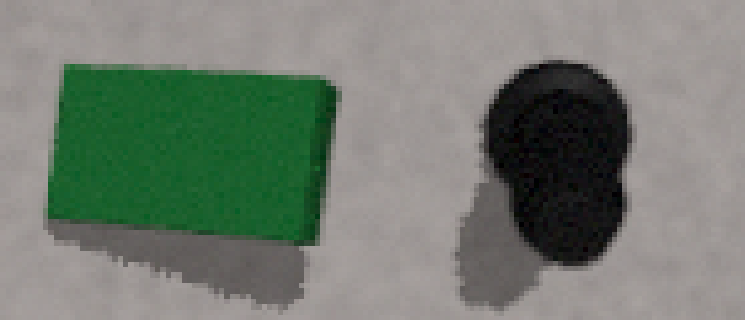

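```bash
python3 - <<'E'
from h import *
from rig import env, fingers, viewer, telemetry
s=dict(np.load("w1.npz"))
print(wproj(s,[[.446,.311,.01],[.446+.03*.6,.311+.03*.8,.02]]).round(0), cam(s)[2])
C=[[162,57],[159,85.5],[206,88],[210,59.5]]
a=wplane(s,C[2:],.027)[:,:2]; b=wplane(s,C[:2],.007)[:,:2]
d=a.mean(0)-b.mean(0); print(((a.mean(0)+b.mean(0))/2).round(4),np.hypot(*d),np.degrees(np.arctan2(d[1],d[0])),np.hypot(*(a[0]-a[1])),np.hypot(*(b[0]-b[1])))
# pick cap
fingers.move_gripper(0.8,30)
env.move_ptp([.599,.324,.12],rot(60))
print(env.movel([.599,.324,.022],speed=.12,max_force=15))
fingers.move_gripper(0.0,30); print("w",telemetry.read_width())
env.movel([.599,.324,.15],speed=.15); print("w",telemetry.read_width(),telemetry.read_ft_force(),telemetry.read_time_s())
snap(viewer,"wrist","w2"); snap(viewer,"scene","s2")
E
```

```text
[[181.  77.]
 [206.  79.]] [0.49950652 0.36591518 0.34314494]
[0.4436 0.3164] 0.05808170354481504 53.028951238500134 0.030807920128452487 0.033331870257075444
False
w 0.2831211222648838
w 0.2831342836720738 [-0.42717566 -0.03618863 -0.63787965] 5.15
```

View pics/w2.png

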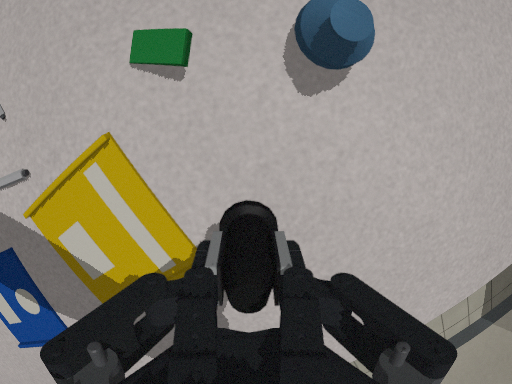

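View pics/s2.png

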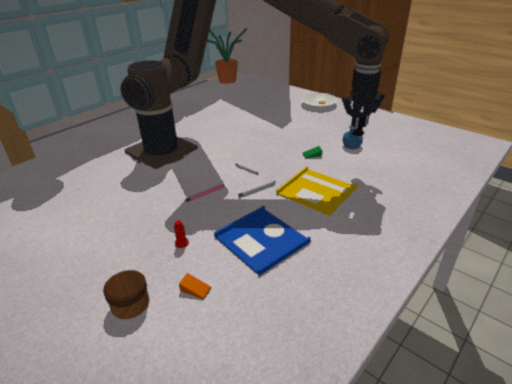

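```bash
python3 - <<'E'
from h import *
from rig import env, fingers, viewer, telemetry
s=dict(np.load("w2.npz"))
print("pred foot",wproj(s,[[.599,.324,.1315],[.599+.01,.324,.1315],[.599,.334,.1315]]).round(1))
H,S,V=hsv(s["frame"]); m=V<50; r=[(v,np.nonzero(m[v,215:285])[0][[0,-1]]+215) for v in range(200,236,5) if m[v,215:285].any()]; print(r)
env.move_ptp([.5997,-.090,.13],rot(60))
s=snap(viewer,"wrist","w3"); print(telemetry.read_time_s())
E
```

```text
pred foot [[245.5 233.9]
 [253.6 246.3]
 [260.  226.5]]
[(205, array([233, 263])), (210, array([227, 269])), (215, array([223, 273])), (220, array([221, 275])), (225, array([220, 276])), (230, array([220, 277])), (235, array([222, 274]))]
6.8333
```

View pics/w3.png

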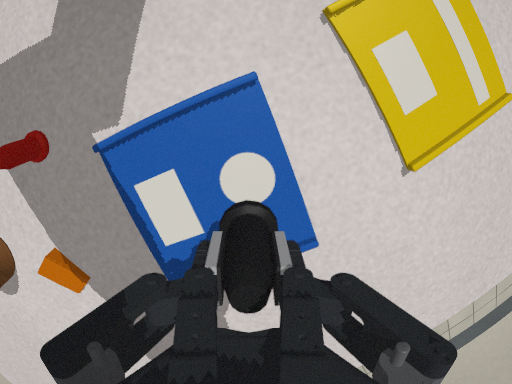

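```bash
python3 - <<'E'
from h import *
from rig import env, fingers, viewer, telemetry
s=dict(np.load("w3.npz")); H,S,V=hsv(s["frame"])
m=big((S<45)&(V>150),(210,140,285,205)); 
cn,_=cv2.findContours(m.astype(np.uint8),0,1); c=cn[0][:,0]; c=c[c[:,1]<195]; 
P=wplane(s,c,.006)[:,:2]; A=np.c_[2*P,np.ones(len(P))]; x=np.linalg.lstsq(A,(P**2).sum(1),rcond=None)[0]; print("disc",x[:2].round(4),"r",np.sqrt(x[2]+x[:2]@x[:2]))
print("foot",wplane(s,[248.5,229],.113-.0005), telemetry.read_ee_pos())
m=big((S<45)&(V>150),(125,165,210,255)); v,u=np.nonzero(m);P=wplane(s,np.c_[u,v],.006)[:,:2];e,vv=np.linalg.eigh(np.cov(P.T)); print("rect",P.mean(0),np.sqrt(12*e),np.degrees(np.arctan(vv[1,1]/vv[0,1])))
E
```

```text
disc [ 0.5996 -0.0872] r 0.025581846998654924
foot [[ 0.59929543 -0.08563264  0.1125    ]] [ 0.60001027 -0.08885608  0.13007797]
rect [ 0.58638273 -0.16959541] [0.04634941 0.07203178] -8.353324785291285
```

```bash
python3 - <<'E'
from h import *
from rig import env, fingers, viewer, telemetry
env.movel([.5997,-.0905,.05],speed=.12)
print(env.movel([.5997,-.0905,.0285],speed=.03,max_force=4),telemetry.read_ee_pos(),telemetry.read_ft_force())
fingers.move_gripper(0.6); env.pause(.1)
env.movel([.5997,-.0905,.14],speed=.15); print(telemetry.read_time_s())
env.move_ptp([.53,.29,.20],rot(-37)); print(telemetry.read_time_s(),telemetry.read_ee_pos())
snap(viewer,"top","t4"); s=snap(viewer,"wrist","w4"); print(wproj(s,[.445,.313,.01]))
E
```

```text
True [ 0.59913208 -0.09030734  0.02877717] [-0.34393848 -0.0563482   4.12106527]
9.7
11.7167 [0.53007952 0.2895769  0.19957985]
[[181.22716469 190.99372039]]
```

View pics/t4.png

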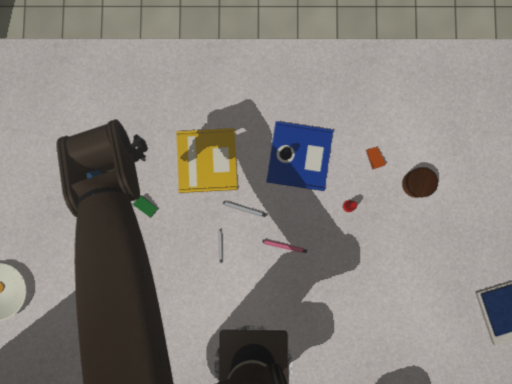

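View pics/w4.png

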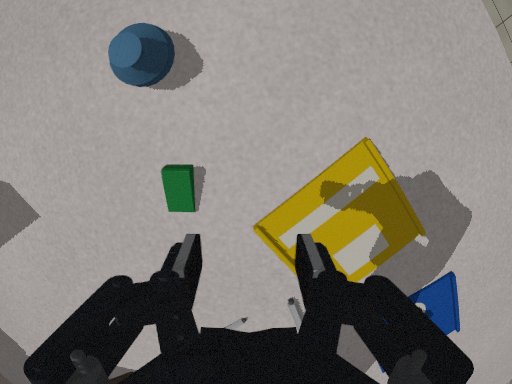

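```bash
python3 - <<'E'
from h import *
s=dict(np.load("w4.npz")); f=s["frame"]
print(wproj(s,[[.445,.313,.01],[.445+.03*.6,.313+.03*.8,.02]]).round(0), cam(s)[2])
cv2.imwrite("pics/w4z.png",cv2.resize(f[155:225,150:215,::-1],(520,560),interpolation=0))
E
```

```text
[[181. 191.]
 [178. 169.]] [0.57966006 0.35685263 0.34262183]
```

View pics/w4z.png

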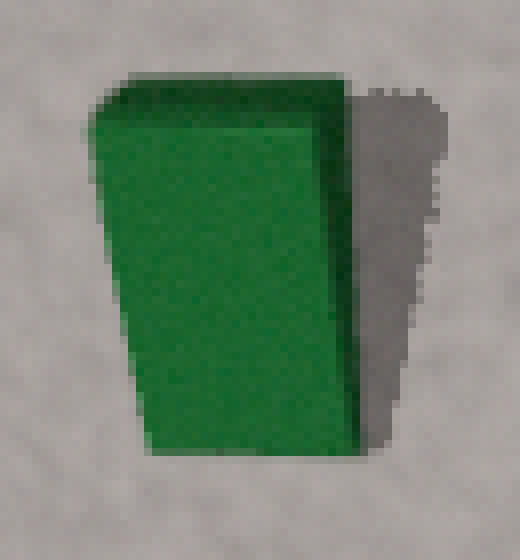

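```bash
python3 - <<'E'
from h import *
from rig import env, fingers, viewer, telemetry
s=dict(np.load("w4.npz"))
q=lambda L:[[150+x/8-.5,155+y/8-.5] for x,y in L]
a=wplane(s,q([(90,125),(313,127)]),.027)[:,:2]; b=wplane(s,q([(147,455),(358,452)]),.007)[:,:2]
d=a.mean(0)-b.mean(0); c=(a.mean(0)+b.mean(0))/2; yaw=np.degrees(np.arctan2(d[1],d[0]))
print(c.round(4),np.hypot(*d),yaw,np.hypot(*(a[0]-a[1])),np.hypot(*(b[0]-b[1])))
assert abs(yaw-52)<6 and np.hypot(*(c-[.4445,.314]))<.006
c=(c+[.4440,.3155])/2; jy=(yaw+53)/2-90; print("go",c,jy)
fingers.move_gripper(.7,45)
env.move_ptp([*c,.08],rot(jy))
print(env.movel([*c,.005],speed=.1,max_force=15))
fingers.move_gripper(0,45); print("w",telemetry.read_width()*85,telemetry.read_ee_pos(),telemetry.read_ft_force())
env.movel([*c,.13],speed=.15); print("w",telemetry.read_width()*85,telemetry.read_time_s())
s=snap(viewer,"wrist","w5")
E
```

```text
[0.4438 0.3157] 0.05837547731895601 51.73951484469088 0.03260377133076267 0.0342022945711509
go [0.44388475 0.31558996] -37.630242577654556
False
w 32.8056595223001 [0.44472691 0.31603235 0.00611283] [-0.70177974  0.38230755  3.935202  ]
w 32.43049338766378 14.95
```

View pics/w5.png

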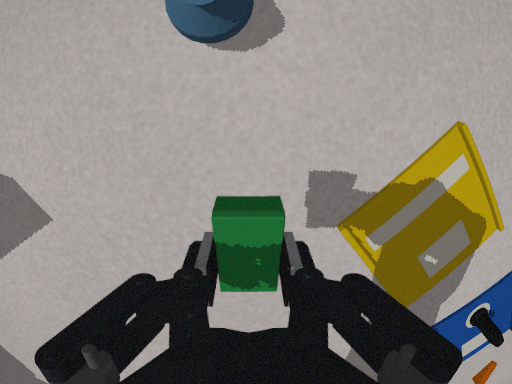

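```bash
python3 - <<'E'
from h import *
from rig import env, fingers, viewer, telemetry
env.move_ptp([.5873,-.173,.13],rot(-98.2)); env.pause(.1)
s=snap(viewer,"wrist","w6"); print(telemetry.read_time_s(),telemetry.read_ee_pos())
f=s["frame"]; cv2.imwrite("pics/w6z.png",cv2.resize(f[120:320,150:350,::-1],(600,600),interpolation=0))
E
```

```text
17.0 [ 0.58747833 -0.17186642  0.13003749]
```

View pics/w6z.png

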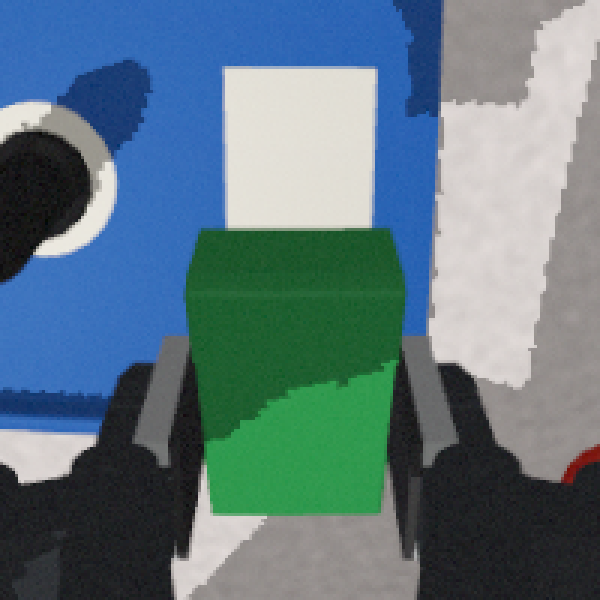

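```bash
python3 - <<'E'
from h import *
s=dict(np.load("w6.npz")); q=lambda L:[[150+x/3-.5,120+y/3-.5] for x,y in L]
e=lambda L,z: wplane(s,q(L),z)[:,:2]
u=np.array([np.cos(np.radians(-8.2)),np.sin(np.radians(-8.2))])
for n,L,z,o in (("hiBot",[(203,229),(389,229)],.124,-.03),("hiTop",[(186,293),(405,293)],.151,-.03),("loTop",[(212,514),(380,514)],.131,.03),("rect",[(223,67),(377,68)],.006,-.036)):
    p=e(L,z); d=p[1]-p[0]; print(n,(p.mean(0)+o*u).round(4),"w",np.hypot(*d).round(4),"yaw",(np.degrees(np.arctan2(d[1],d[0]))+90).round(1))
E
```

```text
hiBot [ 0.5845 -0.1688] w 0.0332 yaw -8.0
hiTop [ 0.5842 -0.1687] w 0.033 yaw -8.0
loTop [ 0.5861 -0.1692] w 0.0336 yaw -8.0
rect [ 0.587  -0.1703] w 0.0467 yaw -8.4
```

```bash
python3 - <<'E'
from h import *
from rig import env, fingers, viewer, telemetry
env.movel([.589,-.173,.04],speed=.12)
print(env.movel([.589,-.173,.0115],speed=.03,max_force=5),telemetry.read_ee_pos(),telemetry.read_ft_force())
fingers.move_gripper(.65); env.pause(.1)
env.movel([.589,-.173,.13],speed=.15)
# to the pen
env.move_ptp([.49,.04,.16],rot(-15)); env.pause(.1); print(telemetry.read_time_s())
s=snap(viewer,"wrist","w7"); snap(viewer,"top","t7"); print(wproj(s,[.437,.027,.008]))
E
```

```text
True [ 0.5885502  -0.17282066  0.01214311] [-0.11986846  0.71224307  4.81874505]
21.3083
[[203.23164183 197.21677674]]
```

View pics/t7.png

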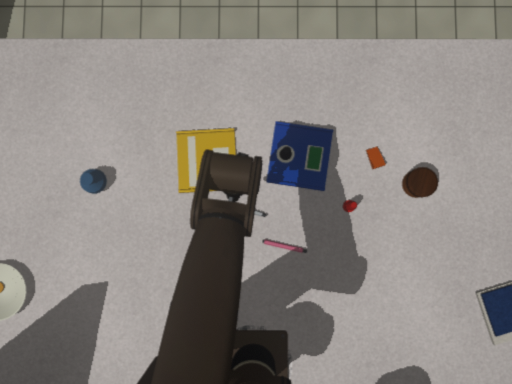

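View pics/w7.png

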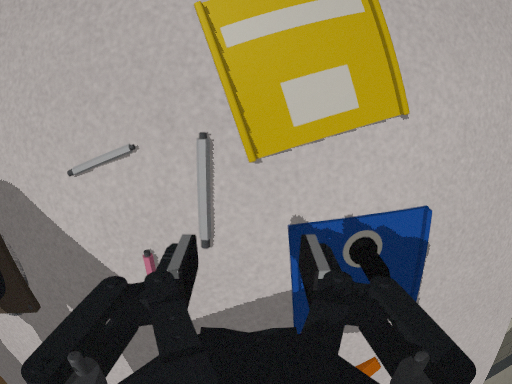

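```bash
python3 - <<'E'
from h import *
s=dict(np.load("w7.npz")); f=s["frame"]
cv2.imwrite("pics/w7z.png",np.hstack([cv2.resize(f[125:255,185:225,::-1],(180,585),interpolation=0),cv2.resize(f[0:60,210:380,::-1],(595,210),interpolation=0)[:0+210].copy() if False else cv2.copyMakeBorder(cv2.resize(f[0:60,210:380,::-1],(595,210),interpolation=0),0,375,0,0,0)]))
p=wplane(s,[[203.5,132.5],[205.8,248]],.008)[:,:2]; d=p[0]-p[1]; print(p.mean(0),np.hypot(*d),np.degrees(np.arctan2(d[1],d[0])))
E
```

```text
[0.4390336  0.02996881] 0.13136534017112975 73.28223794080961
```

View pics/w7z.png

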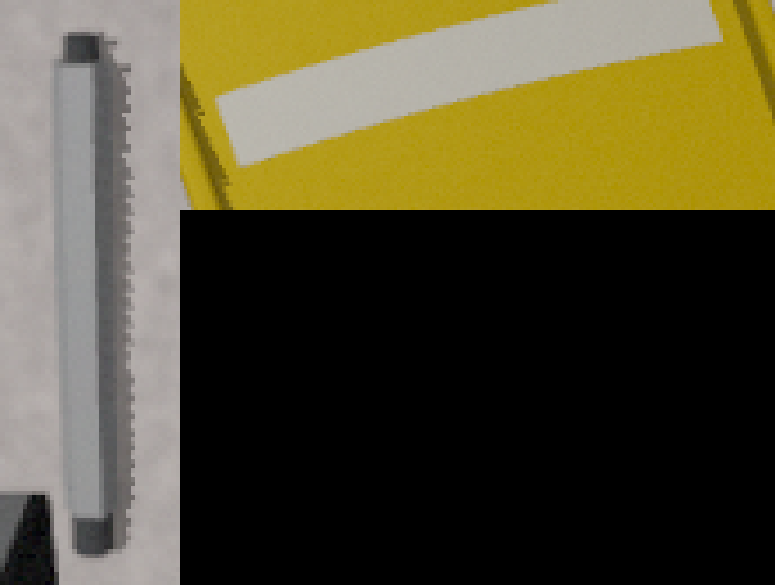

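```bash
python3 - <<'E'
from h import *
from rig import env, fingers, viewer, telemetry
c=[.4382,.0287]
fingers.move_gripper(.5,40)
env.move_ptp([*c,.07],rot(-16.3))
print(env.movel([*c,.0035],speed=.1,max_force=15))
fingers.move_gripper(0,40); print("w",telemetry.read_width()*85,telemetry.read_ee_pos(),telemetry.read_ft_force())
env.movel([*c,.11],speed=.15); print("w",telemetry.read_width()*85)
env.move_ptp([.5772,.1812,.09],rot(-87.3)); env.pause(.1)
print(telemetry.read_time_s(),telemetry.read_ee_pos())
s=snap(viewer,"wrist","w8")
E
```

```text
False
w 11.222830028659521 [0.43901063 0.0285833  0.00437572] [-0.49830935  0.10187198  4.94791424]
w 11.219885032051963
25.7167 [0.57693632 0.18069662 0.08984899]
```

View pics/w8.png

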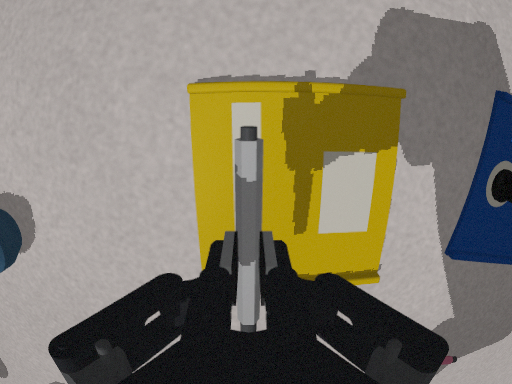

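```bash
python3 - <<'E'
from h import *
s=dict(np.load("w8.npz")); f=s["frame"]
cv2.imwrite("pics/w8z.png",cv2.resize(f[90:340,190:310,::-1],(288,600),interpolation=0))
p=wplane(s,[[248.8,126.5],[248.5,330.5]],.0915)[:,:2]; d=p[0]-p[1]; print("pen",p.mean(0).round(4),np.hypot(*d),np.degrees(np.arctan2(d[1],d[0])))
H,S,V=hsv(f); w=(S<60)&(V>120)
e=wplane(s,[[231.8,102],[261.8,102.2]],.006)[:,:2]; d=e[1]-e[0]; print("far edge",e.mean(0),np.hypot(*d),np.degrees(np.arctan2(d[1],d[0]))+90)
m=big(w,(312,145,380,240)); v,u=np.nonzero(m);P=wplane(s,np.c_[u,v],.006)[:,:2];ee,vv=np.linalg.eigh(np.cov(P.T)); print("rect",m.sum(),P.mean(0),np.sqrt(12*ee),np.degrees(np.arctan(vv[1,1]/vv[0,1])))
E
```

```text
pen [0.5768 0.1828] 0.13015733182026712 2.7054080020723603
far edge [0.6502505  0.18767527] 0.022610168538282734 2.302548419265605
rect 3830 [0.58116865 0.09988102] [0.04494706 0.06905975] -1.9161346686035718
```

View pics/w8z.png

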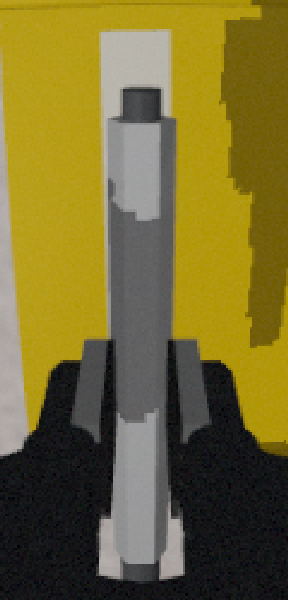

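```bash
python3 - <<'E'
from h import *
from rig import env, fingers, viewer, telemetry
env.movel([.5766,.1820,.04],speed=.12)
print(env.movel([.5766,.1820,.0098],speed=.03,max_force=4),telemetry.read_ee_pos(),telemetry.read_ft_force())
fingers.move_gripper(.4); env.pause(.1)
env.movel([.5766,.1820,.12],speed=.15)
env.move_ptp([.60,-.26,.17],rot(-72)); env.pause(.1); print(telemetry.read_time_s())
s=snap(viewer,"wrist","w9"); snap(viewer,"top","t9"); print(wproj(s,[[.59,-.349,.01],[.59-.03*.95,-.349-.03*.3,.02]]))
E
```

```text
True [0.57615579 0.18195424 0.01046462] [-0.97368025  0.07335531  4.07224298]
30.3333
[[324.14514488 203.40109459]
 [323.37929757 231.28915749]]
```

View pics/t9.png

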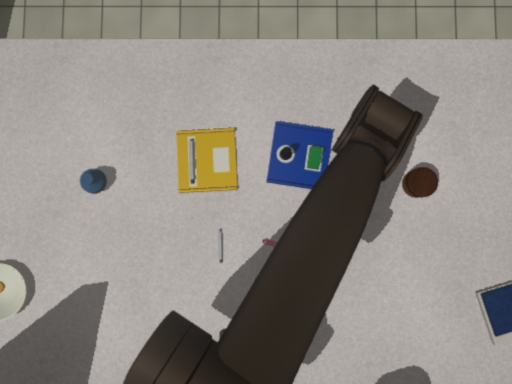

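View pics/w9.png

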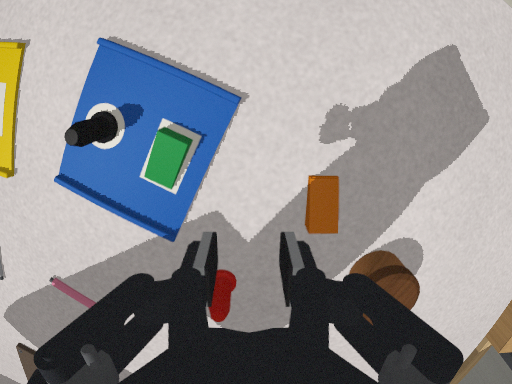

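```bash
python3 - <<'E'
from h import *
s=dict(np.load("w9.npz")); f=s["frame"]
cv2.imwrite("pics/w9z.png",np.hstack([cv2.resize(f[170:240,295:350,::-1],(440,560),interpolation=0),cv2.resize(f[110:200,130:210,::-1],(320,360),interpolation=0).copy() if False else cv2.copyMakeBorder(cv2.resize(f[110:200,130:210,::-1],(320,360),interpolation=0),0,200,0,0,0)]))
E
```

```text
(no output)
```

View pics/w9z.png

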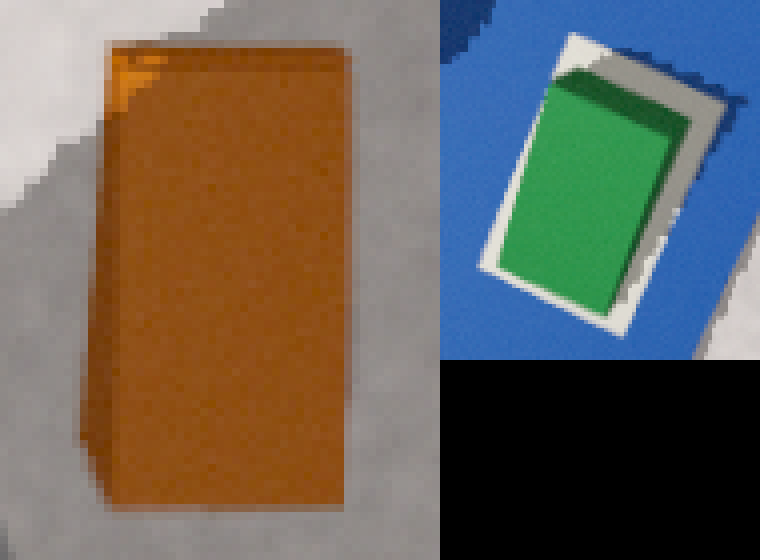

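```bash
python3 - <<'E'
from h import *
s=dict(np.load("w9.npz"))
q=lambda L:[[295+x/8-.5,170+y/8-.5] for x,y in L]
a=wplane(s,q([(113,507),(344,507)]),.027)[:,:2]; b=wplane(s,q([(110,70),(348,70)]),.007)[:,:2]; b0=wplane(s,q([(106,46),(350,46)]),.0)[:,:2]
d=a.mean(0)-b.mean(0); print("O",((a.mean(0)+b.mean(0))/2).round(4),np.hypot(*d),np.degrees(np.arctan2(d[1],d[0])),np.hypot(*(a[0]-a[1])),np.hypot(*(b[0]-b[1])), b.mean(0),b0.mean(0))
q=lambda L:[[130+(x-440)/4-.5,110+y/4-.5] for x,y in L]
r=wplane(s,q([(572,33),(725,103),(480,268),(625,335)]),.006)[:,:2]; print("rect",r.mean(0),np.hypot(*(r[0]-r[2])),np.hypot(*(r[0]-r[1])), np.degrees(np.arctan2(*(r[0]-r[2])[::-1])))
hi=wplane(s,q([(553,84),(670,140)]),.033)[:,:2]; lo=wplane(s,q([(497,266),(607,315)]),.013)[:,:2]; d=hi.mean(0)-lo.mean(0)
print("green",(hi.mean(0)+lo.mean(0))/2,np.hypot(*d),np.degrees(np.arctan2(d[1],d[0])))
E
```

```text
O [ 0.5893 -0.3466] 0.05677691578857333 -161.4905543536291 0.03332421795575596 0.03404953038032073 [ 0.61623574 -0.33762948] [ 0.61802596 -0.33859438]
rect [ 0.5868945  -0.17021845] 0.07204812794155492 0.045322333711397544 -8.228610602244734
green [ 0.58580772 -0.17009521] 0.05766384014200038 -8.209854378443916
```

```bash
python3 - <<'E'
from h import *
from rig import env, fingers, viewer, telemetry
c=[.5893,-.3480]
fingers.move_gripper(.7,45)
env.move_ptp([*c,.08],rot(-71.5))
print(env.movel([*c,.005],speed=.1,max_force=15))
fingers.move_gripper(0,45); print("w",telemetry.read_width()*85,telemetry.read_ee_pos(),telemetry.read_ft_force())
env.movel([*c,.14],speed=.15); print("w",telemetry.read_width()*85)
env.move_ptp([.5815,.097,.14],rot(-87.4)); env.pause(.1)
print(telemetry.read_time_s(),telemetry.read_ee_pos())
s=snap(viewer,"wrist","w10"); f=s["frame"]
cv2.imwrite("pics/w10z.png",cv2.resize(f[120:320,150:350,::-1],(600,600),interpolation=0))
E
```

```text
False
w 32.462452269440476 [ 0.59008191 -0.34870158  0.00640572] [ 0.7179135  -0.24979012  2.91109157]
w 32.327946732669155
35.4083 [0.58194626 0.09598855 0.14002681]
```

View pics/w10z.png

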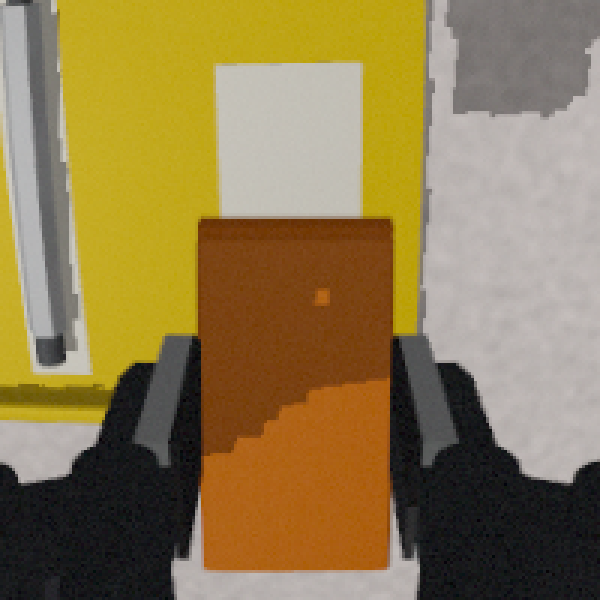

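```bash
python3 - <<'E'
from h import *
s=dict(np.load("w10.npz")); q=lambda L:[[150+x/3-.5,120+y/3-.5] for x,y in L]
u=np.array([np.cos(np.radians(2.6)),np.sin(np.radians(2.6))])
for n,L,z,o in (("loBot",[(200,218),(391,218)],.1336,-.03),("loTop",[(198,241),(392,241)],.1406,-.03),("hiTop",[(204,569),(389,569)],.1606,.03),("rect",[(215,64),(362,62)],.006,-.036)):
    p=wplane(s,q(L),z)[:,:2]; d=p[1]-p[0]; print(n,(p.mean(0)+o*u).round(4),"w",np.hypot(*d).round(4),"yaw",(np.degrees(np.arctan2(d[1],d[0]))+90).round(1))
E
```

```text
loBot [0.5809 0.0984] w 0.0341 yaw 2.6
loTop [0.5792 0.0984] w 0.0333 yaw 2.6
hiTop [0.5831 0.0983] w 0.0334 yaw 2.6
rect [0.5813 0.1008] w 0.0462 yaw 3.3
```

```bash
python3 - <<'E'
from h import *
from rig import env, fingers, viewer, telemetry
env.movel([.582,.098,.04],speed=.12)
print(env.movel([.582,.098,.0115],speed=.03,max_force=5),telemetry.read_ee_pos(),telemetry.read_ft_force())
fingers.move_gripper(.6); env.pause(.1)
env.movel([.582,.098,.15],speed=.15)
env.move_ptp([.45,.05,.30],rot(-90)); env.pause(.2); print(telemetry.read_time_s(),telemetry.read_ft_force())
snap(viewer,"wrist","w11"); 
env.move_ptp([.208,.642,.231],rot(72)); env.pause(.2); print(telemetry.read_time_s())
t=snap(viewer,"top","t11"); s=snap(viewer,"scene","s11")
cv2.imwrite("pics/t11z.png",cv2.resize(t["frame"][110:260,130:440,::-1],(775,375),interpolation=2))
cv2.imwrite("pics/s11z.png",cv2.resize(s["frame"][110:310,90:390,::-1],None,fx=2.6,fy=2.6,interpolation=2))
E
```

```text
True [0.58153876 0.09798753 0.01237612] [-0.35154989  0.26461944  4.2881389 ]
39.825 [ 0.48876914  0.38245252 -0.08730103]
42.3667
```

View pics/w11.png

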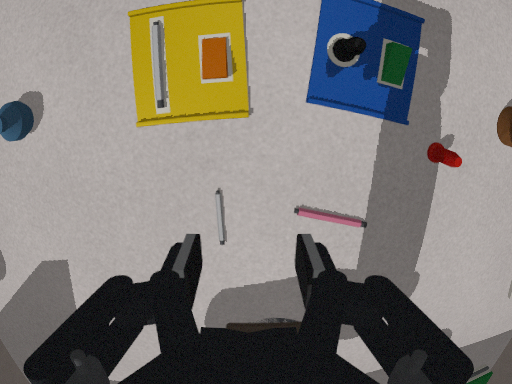

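View pics/t11z.png

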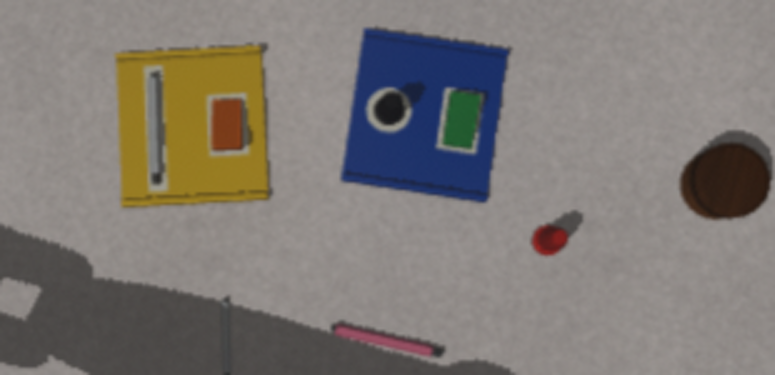

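View pics/s11z.png

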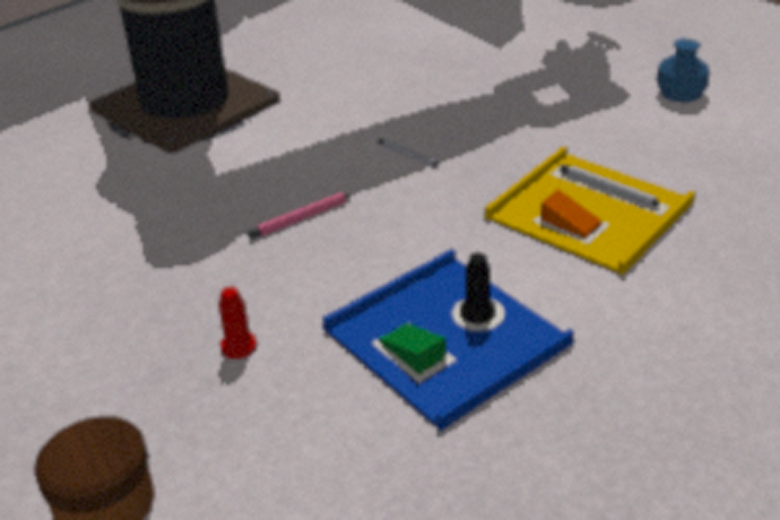

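```bash
python3 - <<'E'
from h import *
a=dict(np.load("s0_top.npz")); b=dict(np.load("t11.npz"))
for n,r in (("red",(335,192,365,220)),("box",(395,160,445,205)),("vase",(75,163,112,200))):
    d=np.abs(a["frame"][r[1]:r[3],r[0]:r[2]].astype(int)-b["frame"][r[1]:r[3],r[0]:r[2]]).max(2); print(n,(d>25).sum())
from rig import close_job, telemetry
print(telemetry.read_width()); close_job()
E
```

```text
red 0
box 0
vase 0
0.5999944528475196
the job is handed in; nothing more can be done
```

Both guest kits are made up, and I handed the job in at about 42 s with the gripper open and the arm clear.

I placed the parts in the order asked:
1. **Black cap:** it stands upright on the round mark in the blue tray.
2. **Green stop:** it lies flat on its rectangle. The wrist view measured it about 1 mm off centre, with its yaw in line with the tray.
3. **Aluminium pen:** it lies along the strip in the yellow tray. I took the larger grey pen and left the thin grey one and the pink one alone.
4. **Orange stop:** it lies flat and lengthwise on its rectangle.

- **Final pictures:** the last top, scene and wrist pictures show every part on its white mark. After release I checked the cap, pen and orange stop by eye only; I measured just the green stop.
- **Left alone:** the red cap, wooden box and vase show no pixel change in the top view from start to finish.
- **Forces:** contact when setting parts down was about 4–5 N, and no move stopped early on the way to a grasp.
- **Disagreement:** the wrist camera gave positions about 2–3 mm off the top view in y. I corrected each placing by comparing the held part and its mark in the same wrist picture.

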